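Swap the dummy rod for the lens in the camera's V-cradle and hold it down

TASK

Take the wooden dummy rod out of the V-cradle in front of the camera and put it down in the wooden tray without dropping it. Then pick up the long lens barrel from its two-rod rest and lay it in the cradle, centred along the cradle with its wide ring on the side away from the camera, and press it down evenly onto both sides of the V with a push of about 15 newtons, never hard. Finish while still gripping the lens and pressing it down so that it can be clamped, and leave the paperweight, the brush and the short upright tube where they are.

Things in the scene. Friction and masses are not known exactly. Their poses are not given: they have to be found in the camera images.
- v_seat (a point): Point in the fixed lens cradle: where the lens's centre lies when it is seated, 60 mm above the table, midway between the two V supports. x runs along the cradle, pointing away from the camera; y level across the V; z up. The supports are 22 mm long, centred at x = -44 and 44 mm; the 66 mm gap between them is free for fingers, down to the base plate.
- cradle: The fixed cradle: aluminium base plate 245 x 84 mm, 12 mm thick, with the V supports and, at x = -90 to -156 mm, a black camera body 74 mm wide, its top 94 mm above the table. Origin under v_seat, at the table; axes as v_seat.
- v_left: The two rigid, polished, slippery (friction about 0.2) steel V faces on the +y side of the cradle, one on each support. Origin under v_seat, at the table; axes as v_seat. The V has 90 degrees, its apex 31.7 mm and its rims 55.7 mm above the table, the rims 48 mm apart inside; the supports are 76 mm wide outside.
- v_right: The two steel V faces on the -y side of the cradle, likewise.
- dummy_center (a point): Centre of the loose plain wooden dummy rod, 36 mm in diameter, 130 mm long, about 110 g; x along its axis. Starts lying in the V, axis 57.2 mm above the table, centred along the cradle within about 6 mm; its middle can be gripped from above in the gap between the supports. It rolls on a flat surface.
- dummy: The same wooden dummy rod as a body; origin at its centre, x along its axis.
- lens_center (a point): Centre of the loose black lens barrel: on its axis, midway along its 40 mm diameter part (x = -64 to 64 mm). x points to the wide ribbed ring at that end, 54 mm over its ribs, 22 mm long. At the -x end is an aluminium mount, 34 mm across, 10 mm long. About 350 g, balanced within 2 mm of this point. Starts on its rest, axis 30.8 mm above the table.
- lens: The same lens barrel as a body; origin and axes as lens_center.
- lens_ring (a point): Centre of the lens's wide ring, on the axis, 75 mm along +x from lens_center.
- rest: The lens rest, fixed: a plywood plate 120 x 80 mm, 6 mm thick, with two brass rods of 8 mm diameter along its x axis, 24 mm apart, on which the lens lies, parallel to them, ring towards +x. Origin under its centre, on the table. The rest and the tray may be on either side of the cradle.
- tray: The wooden tray, fixed, open at the top: 190 (x) x 120 (y) x 26 mm high outside, walls and floor about 5 mm thick. Origin under its centre, on the table; empty at the start.
- tray_in (a point): Centre of the tray's inner floor, about 5 mm above the table; x along the tray's length, z up. The dummy rod fits lying along x.
- weight: Bystander: loose turned brass paperweight with a knob, 44 mm across, 48 mm high, origin under its centre. Beyond the cradle. Leave it alone.
- tube: Bystander: loose short black extension tube standing on end, 40 mm across, 50 mm high, origin under its centre. Leave it alone.
- brush: Bystander: loose flat brush lying beyond the cradle, about 200 mm long along its x. Leave it alone.
Not all that is in view belongs to the job. What is shaped like the dummy but orange is not meant.

How it is judged:
By the outcome, as a careful person would: the job done as asked, in the order asked, and still so for the second after the job is handed in, while the arm keeps its last pose, push and grip.
It also fails if it takes over 61 s, if anything falls off the work surface, if the arm or the gripper's body presses on something with over 40 N, if the wrist force passes 120 N, or if a joint passes its speed limit or range.

ROBOT

A 6-joint arm with a two-finger parallel gripper is mounted at the origin on the work surface. World frame = base frame: x ahead of the robot, y to its left, z up, the work surface at z = 0. Lengths are in mm, angles in rad, forces in N, time in s.
With the tool pointing down it reaches from about 300 to 775 mm from the base axis. Payload 14.6 kg.
Tool frame: the origin (TCP) lies at the very end of the fingers, on their centre line; the grasp point (between the pads) lies 19 mm behind it; y points along the fingers, z is the direction in which the jaws open and shut, and the axes are right-handed (so a half turn about y gives the same grasp; the last joint's range is limited). The gripper opens to 94 mm and grips with 3 to 60 N. Pads are 16 mm wide; open, the fingers measure 119 mm over their backs; the gripper's body (75 mm by 177 mm) begins 78 mm behind the grasp point.
Start: joints at [1.099, 0.3, 1.521, -0, 1.321, -0.067], TCP at [216.606, 505.541, 205.446] pointing down, gripper open.
Joint ranges: [-3.03, 3.03], [-0.79, 2.21], [0.23, 2.52], [-1.04, 4.18], [0, 3.07], [-2.55, 2.55]. Speed limits (rad/s): [2.22, 2.22, 2.57, 3.14, 3.14, 3.14].

INTERFACE

Orientations are given as [roll, pitch, yaw] about the fixed x, y, z axes, in that order (R = Rz(yaw) Ry(pitch) Rx(roll)).
In Python, from cell import monitor, optics, manip gives the robot as it stands.
- The arm moves only by the shell command python3 -m creep 'ROWS' [FORCE]. ROWS is JSON, a list of rows, each an object of numbers: "tx", "ty", "tz": the shift along the tool's x, y, z scaled (see below); "turn": the turn about the tool's y scaled (see below); "fingers": the finger opening in mm, from 0 to 94. In form: [{"tx": .., "ty": .., "tz": .., "turn": .., "fingers": ..}, ...]. A call has 1 to 20 rows; each row is the pose to reach, as a shift and turn from the pose measured when the call began, along the tool's axes at that moment, turning the shorter way round; what a row does not reach only later rows make up. The controller multiplies each number of a shift by 200 mm and each number of a turn by pi rad. A row lasts 1/10 s, in which the tool goes at most 50 mm and 8.59 degrees, less where a joint would pass 70% of its speed; a pose out of reach is approached as far as the arm can. A call with a number of a shift or a turn outside -1 to 1 is refused whole. A call with a gripper value outside its range is refused whole. The fingers move at their own pace and stop on an object; FORCE is the grip in N (left out, the last holds). Time passes only in rows, so rows that repeat a pose let the fingers close. It gives the time, the measured TCP pose, the force and the opening at its end, in the units of the state.
- monitor.read_state(): the state, without advancing time (a new reading comes with each control period).
- optics.camera(name): name is "side" or "top" or "wrist"; returns a dict with "frame" (420x560x3 uint8, red, green, blue), "range_z" (420x560 float32, mm along the optical axis (not along the pixel's ray), 0 where there is no reading), "fx", "fy", "cx", "cy" (pixels), "distortion" ([k1, k2, p1, p2, k3] as OpenCV has them; the pictures are not rectified), "R" (3x3) and "t" (3): a world point X has camera coordinates R X + t; the wrist camera has in their place "mount" (4x4, takes a point from camera to tool coordinates, whose origin is the TCP and whose axes are the tool frame's). Camera axes: x right, y down, z forward; pixel columns grow to the right and rows downward; lengths in mm; the calibration is good to about 2 mm. A picture is of the moment at which its call begins: read the wrist's pose just before it.
- manip.sign_off(): hands the job in, once; it reports no verdict.
The state is a dict: "clock": time; "joints": joint angles; "qd": joint speeds; "effort": joint torques, N m; "eef_pos": TCP position; "eef_rot": TCP orientation; "wrist_force": force on the tool from outside, world axes, zero at the start; "moment": the same for the moment, N m; "finger_gap": finger opening in mm.
Only numpy, scipy, OpenCV 4.12 (cv2) and the standard library are available. Lean on these libraries where they do the work, as an engineer would, in place of code of your own. Each camera call takes 0.05 s, during which the arm holds its last target.

## Working session

There is one attempt and no reset: what is moved stays moved. The work goes in short steps, Python scripts to look and compute and a shell command to move; the robot and the scene stay as the last step left them, time stands still between calls to the robot, and variables do not carry over. Pictures are saved under pics/ and viewed, and the job is handed in when it is done.

```bash
ls; mkdir -p pics; python3 - <<'E'
from cell import monitor, optics
import cv2, pickle
print(monitor.read_state())
for n in ("side","top","wrist"):
    c=optics.camera(n); pickle.dump(c,open(f"{n}0.pkl","wb"))
    cv2.imwrite(f"pics/{n}0.png",c["frame"][:,:,::-1])
    print(n,c["fx"],c["cx"],c["cy"],c["distortion"],c.get("mount"), c.get("R"),c.get("t"))
E
```

```text
pics
{'clock': 0.0, 'joints': array([ 1.09941853e+00,  3.00513389e-01,  1.52158899e+00, -3.37945554e-05,
        1.32069818e+00, -6.65457185e-02]), 'qd': array([4.76962533e-05, 7.50867706e-04, 3.12436936e-04, 8.56295454e-04,
       2.17411002e-04, 1.09570743e-03]), 'effort': array([ 2.53477401e-04, -5.31809986e+01, -3.52732050e+01,  7.08064903e-02,
        2.44740327e-02, -6.79042205e-05]), 'eef_pos': array([216.48719998, 505.31113903, 204.85978893]), 'eef_rot': array([-1.57200374e+00,  4.76613652e-05, -4.04823726e-01]), 'wrist_force': array([ 0.28670873,  0.12825793, -0.23812483]), 'moment': array([0.00617051, 0.02312658, 0.00679824]), 'finger_gap': 94.23798955735276}
side 421.77737327439144 278.54531026356466 208.2977668474723 [-0.02471095  0.          0.          0.          0.        ] None [[ 0.92143934 -0.3880798  -0.01853663]
 [-0.21786778 -0.47661467 -0.85168778]
 [ 0.321688    0.78881716 -0.5237216 ]] [-497.13441652  180.26915397  918.65611332]
top 545.6862977590454 285.17032414083695 205.252750428624 [0.06401748 0.         0.         0.         0.        ] None [[ 0.00453254 -0.99995752 -0.00802589]
 [-0.99235637 -0.003508   -0.12335526]
 [ 0.12332186  0.00852365 -0.99233012]] [  23.66062165  572.71428534 1351.84088791]
wrist 350.786450583489 280.0409493469024 212.5908842673071 [-0.06975431  0.          0.          0.          0.        ] [[ 2.96100404e-04  9.67535928e-01  2.52733340e-01 -7.19311525e+01]
 [ 4.61743584e-04 -2.52733456e-01  9.67535832e-01 -1.80093955e+02]
 [ 9.99999850e-01 -1.69789753e-04 -5.21587985e-04  8.21318068e-01]
 [ 0.00000000e+00  0.00000000e+00  0.00000000e+00  1.00000000e+00]] None None
```

View pics/top0.png

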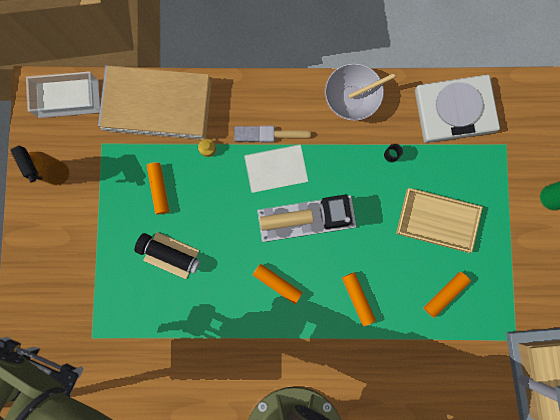

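View pics/side0.png

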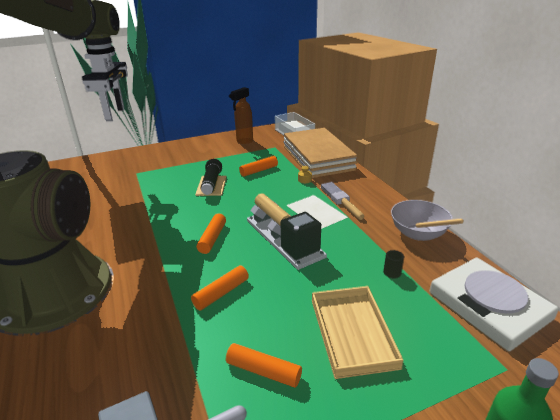

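View pics/wrist0.png

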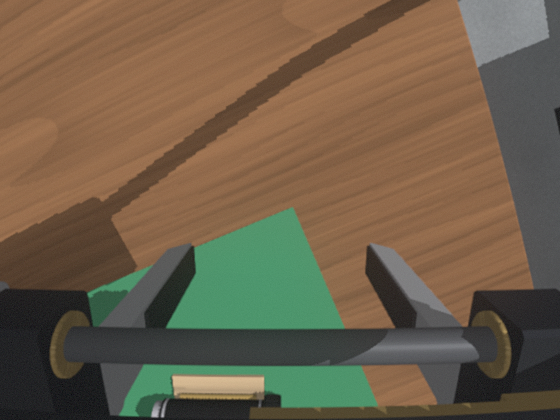

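The top picture shows the cradle at (305,217), camera to its right (338,212) and the wooden rod at (287,220). Possible confusions for the dummy: orange rods at (158,188), (277,282), (358,299) and (447,294). The wooden one at (287,220) is in the V, so I choose that. The lens is at (167,253), with the spray bottle (25,163) and tube (393,153) also black. I choose the barrel on the rest. The tray is at (440,220). Next, close crops.

```bash
cat > h.py <<'E'
import cv2,pickle,numpy as np
from scipy.spatial.transform import Rotation as Ro
def load(n): return pickle.load(open(n,"rb"))
def K(c): return np.array([[c["fx"],0,c["cx"]],[0,c["fy"],c["cy"]],[0,0,1.]])
def pose(c,st=None):
    if "R" in c and c["R"] is not None: return np.array(c["R"]),np.array(c["t"])
    T=np.eye(4);T[:3,:3]=Ro.from_euler("xyz",st["eef_rot"]).as_matrix();T[:3,3]=st["eef_pos"]
    W=np.linalg.inv(T@np.array(c["mount"]));return W[:3,:3],W[:3,3]
def onz(c,px,z,st=None):
    R,t=pose(c,st);p=cv2.undistortPoints(np.array(px,float).reshape(-1,1,2),K(c),np.array(c["distortion"])).reshape(-1,2)
    d=np.c_[p,np.ones(len(p))]@R;o=-R.T@t
    return o+d*((z-o[2])/d[:,2])[:,None]
def proj(c,X,st=None):
    R,t=pose(c,st);return cv2.projectPoints(np.array(X,float).reshape(-1,3),cv2.Rodrigues(R)[0],t,K(c),np.array(c["distortion"]))[0].reshape(-1,2)
def cloud(c,st=None):
    R,t=pose(c,st);v,u=np.mgrid[0:420,0:560];z=c["range_z"]
    p=cv2.undistortPoints(np.stack([u,v],-1).reshape(-1,1,2).astype(float),K(c),np.array(c["distortion"])).reshape(-1,2)
    X=np.c_[p,np.ones(len(p))]*z.reshape(-1,1);X=(X-t)@R
    X[z.ravel()<=0]=np.nan;return X.reshape(420,560,3)
def crop(c,x0,y0,w,h,s,f):
    cv2.imwrite(f,cv2.resize(np.ascontiguousarray(c["frame"][y0:y0+h,x0:x0+w,::-1]),None,fx=s,fy=s,interpolation=cv2.INTER_CUBIC))
E
python3 - <<'E'
from h import *
c=load("top0.pkl")
a=[(250,185,115,65),(125,222,85,60),(390,180,100,80)]
for i,(x,y,w,h) in enumerate(a): crop(c,x,y,w,h,6,f"pics/crop{i}.png")
X=cloud(c)
for n,p in dict(dummy=(287,220),cam=(337,212),lens=(167,253),tray=(440,220),tube=(393,153),plate=(350,230),green=(230,300)).items(): print(n,X[p[1],p[0]].round(1))
s=cloud(load("side0.pkl"))
for n,p in dict(cam=(300,222),tray=(357,333),mat=(180,250)).items(): print(n,s[p[1],p[0]].round(1))
E
```

```text
dummy [531.3  21.   73.2]
cam [ 548.7 -100.    99.5]
lens [450.  317.2  57.7]
tray [ 539.8 -372.7    2.6]
tube [ 716.  -256.1    1.5]
plate [ 512.8 -141.4    3.4]
green [3.332e+02 1.658e+02 3.000e-01]
cam [ 547.5 -111.    97.3]
tray [ 542.3 -375.2    6.6]
mat [289.1  28.3   1.7]
```

View pics/crop0.png

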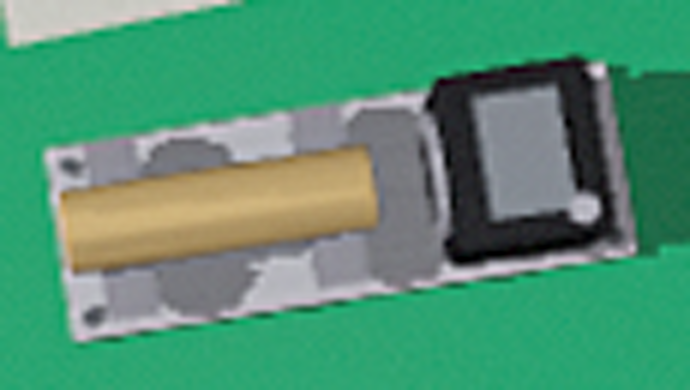

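View pics/crop1.png

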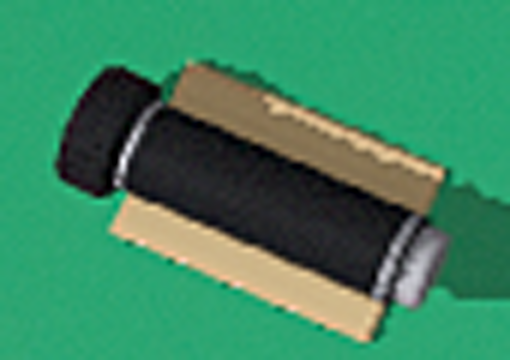

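View pics/crop2.png

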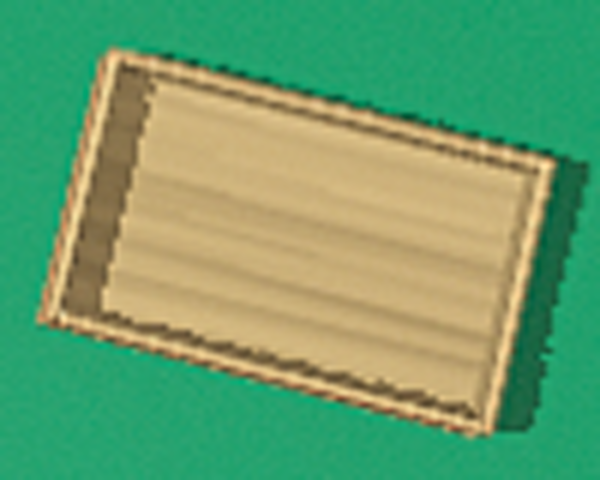

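Crop 0 shows the wooden rod in the V with the camera to its right. Crop 1 shows the lens with its ring on the left at about (85,130) and its mount on the right at about (428,272). Crop 2 shows the tray with its corners clear.

```bash
python3 - <<'E'
from h import *
c=load("top0.pkl")
f=lambda o,P,z: onz(c,np.array(P)/6.+np.array(o)-0.4,z)
C=f((250,185),[(45,150),(75,342),(635,250),(600,62)],12)
print("plate",C.round(1)); l=(C[0]+C[1])/2;r=(C[2]+C[3])/2;d=l-r;L=np.linalg.norm(d);d/=L
print("L",L,"W",np.linalg.norm(C[0]-C[1]),"yaw",np.arctan2(d[1],d[0]))
D=f((250,185),[(62,195),(75,270),(378,225),(368,148)],57.2)
print("dummy",D.mean(0),"yaw",np.arctan2(*(D[:2].mean(0)-D[2:].mean(0))[[1,0]]),np.linalg.norm(D[:2].mean(0)-D[2:].mean(0)))
E1=f((125,222),[(85,130),(428,272),(140,147),(393,258)],30.8);print("lens",E1.round(1))
for a,b in((0,1),(2,3)):
    d=E1[a]-E1[b];print(np.arctan2(d[1],d[0]),np.linalg.norm(d),(E1[a]+E1[b])[:2]/2)
T=f((390,180),[(108,48),(42,322),(492,432),(555,158)],26);print("tray",T.mean(0));d=(T[0]+T[1]-T[2]-T[3]);print(np.arctan2(d[1],d[0]),np.linalg.norm(d)/2,np.linalg.norm(T[0]-T[1]))
# depth: lens and dummy axis by point cloud
s=load("side0.pkl")
for nm,cc in(("top",c),("side",s)):
    X=cloud(cc)
    P=X.reshape(-1,3);fr=cc["frame"].reshape(-1,3).astype(int)
    m=(abs(P[:,0]-449)<110)&(abs(P[:,1]-315)<110)&(P[:,2]>25)&(fr.max(1)<70)
    Q=P[m];u,sv,v=np.linalg.svd(Q-Q.mean(0),full_matrices=0);print(nm,"lens",m.sum(),Q.mean(0),v[0],np.percentile((Q-Q.mean(0))@v[0],[1,99]))
    m=(abs(P[:,0]-531)<60)&(abs(P[:,1]-10)<110)&(P[:,2]>52)&(fr[:,0]-fr[:,2]>40)
    Q=P[m];u,sv,v=np.linalg.svd(Q-Q.mean(0),full_matrices=0);print(nm,"dummy",m.sum(),Q.mean(0),v[0],np.percentile((Q-Q.mean(0))@v[0],[1,99]))
E
```

```text
plate [[ 564.    98.7   12. ]
 [ 481.4   84.9   12. ]
 [ 521.8 -154.5   12. ]
 [ 603.  -140.4   12. ]]
L 242.52426148313978 W 83.70157930329374 yaw 1.7353766272289166
dummy [534.11773751  22.54909416  57.2       ] yaw 1.7251441879216471 128.00620350881843
lens [[475.3 394.9  30.8]
 [416.2 249.6  30.8]
 [468.2 371.6  30.8]
 [422.  264.4  30.8]]
1.1849034908086942 156.88040217304064 [445.74462737 322.23044983]
1.1644826685985958 116.80984054102407 [445.09380793 317.99987105]
tray [ 538.97378598 -364.43598655   26.        ]
1.3289910541786147 191.0922459235958 120.9683598801815
top lens 939 [452.43569127 329.77948052  48.03250504] [-0.39222934 -0.91947388 -0.02690587] [-67.73262485  78.33280516]
top dummy 700 [532.92191204  23.29867152  71.90675935] [-0.16105999  0.98692364  0.00643425] [-63.11698633  63.09279759]
side lens 333 [456.39059367 327.20060926  46.6613784 ] [-0.37566123 -0.92643236 -0.02453004] [-66.35594213  79.34680375]
side dummy 452 [526.22978558  17.2741454   69.3997579 ] [ 0.16774037 -0.98582983  0.00164955] [-66.60156456  59.64798083]
```

```bash
cat >> h.py <<'E'
def step(target,yaw,st):
    """numbers for the move interface from measured state to world TCP target and tool yaw"""
    R=Ro.from_euler("xyz",st["eef_rot"]).as_matrix()
    d=R.T@(np.array(target)-st["eef_pos"])/200
    cy=np.arctan2(R[1,0],R[0,0]);w=(yaw-cy+np.pi/2)%np.pi-np.pi/2
    print("pos",np.round(st["eef_pos"],1),"yaw",round(cy,3),"F",np.round(st["wrist_force"],1),"M",np.round(st["moment"],2),"gap",round(st["finger_gap"],1),"t",round(st["clock"],2))
    print("tx ty tz",np.round(d,3),"turn",round(-w/np.pi,4))
E
python3 -c "
from h import *;from cell import monitor
step((533.5,22.5,160),-1.409,monitor.read_state())"
python3 -m creep '[{"tx":1,"ty":0,"tz":-0.66,"turn":0.16,"fingers":94},{"tx":1,"ty":0,"tz":-0.66,"turn":0.16,"fingers":94},{"tx":1,"ty":0,"tz":-0.66,"turn":0.16,"fingers":94},{"tx":1,"ty":0,"tz":-0.66,"turn":0.16,"fingers":94},{"tx":1,"ty":0,"tz":-0.66,"turn":0.16,"fingers":94},{"tx":1,"ty":0,"tz":-0.66,"turn":0.16,"fingers":94}]' 40
python3 -c "
from h import *;from cell import monitor
step((533.5,22.5,160),-1.409,monitor.read_state())"
```

```text
pos [216.5 505.4 205. ] yaw -0.405 F [-0.3 -0.2 -0.3] M [-0.03  0.02 -0.06] gap 94.0 t 0.15
tx ty tz [ 2.408  0.226 -1.595] turn 0.3196
clock: 0.75
eef_pos: [350.2, 302.3, 205.2]
eef_rot: [-1.572, -0.001, -0.912]
wrist_force: [0.3, 1.0, 0.2]
finger_gap: 94.2
pos [350.2 302.3 205.2] yaw -0.912 F [0.3 1.  0.2] M [-0.04  0.04  0.06] gap 94.2 t 0.75
tx ty tz [ 1.667  0.227 -0.132] turn 0.1583
```

```bash

python3 -m creep '[{"tx":1,"ty":0.15,"tz":-0.08,"turn":0.1583,"fingers":94},{"tx":1,"ty":0.15,"tz":-0.08,"turn":0.1583,"fingers":94},{"tx":1,"ty":0.15,"tz":-0.08,"turn":0.1583,"fingers":94},{"tx":1,"ty":0.15,"tz":-0.08,"turn":0.1583,"fingers":94},{"tx":1,"ty":0.15,"tz":-0.08,"turn":0.1583,"fingers":94}]'
python3 -c "
from h import *;from cell import monitor
step((533.5,22.5,160),-1.409,monitor.read_state())"
```

```text
clock: 1.25
eef_pos: [461.4, 131.3, 174.3]
eef_rot: [-1.572, -0.002, -1.414]
wrist_force: [0.2, 0.2, 0.3]
finger_gap: 94.2
pos [461.4 131.3 174.3] yaw -1.414 F [0.2 0.2 0.3] M [0.01 0.   0.01] gap 94.2 t 1.25
tx ty tz [0.593 0.072 0.272] turn -0.0017
```

```bash

python3 -m creep '[{"tx":0.593,"ty":0.07,"tz":0.272,"turn":-0.0017,"fingers":94},{"tx":0.593,"ty":0.07,"tz":0.272,"turn":-0.0017,"fingers":94},{"tx":0.593,"ty":0.07,"tz":0.272,"turn":-0.0017,"fingers":94},{"tx":0.593,"ty":0.07,"tz":0.272,"turn":-0.0017,"fingers":94},{"tx":0.593,"ty":0.07,"tz":0.272,"turn":-0.0017,"fingers":94}]'
cat > look.py <<'E'
import sys
from h import *;from cell import monitor,optics
st=monitor.read_state();c=optics.camera("wrist");pickle.dump((c,st),open(sys.argv[1]+".pkl","wb"))
cv2.imwrite(f"pics/{sys.argv[1]}.png",c["frame"][:,:,::-1])
E
python3 look.py w1
python3 -c "
from h import *;from cell import monitor
step((533.5,22.5,38),-1.409,monitor.read_state())"
```

```text
clock: 1.75
eef_pos: [533.4, 23.3, 160.1]
eef_rot: [-1.573, -0.001, -1.409]
wrist_force: [0.3, 0.9, 0.1]
finger_gap: 93.5
pos [533.2  23.8 160.3] yaw -1.408 F [-0.6  0.3  0.2] M [-0.03  0.07 -0.  ] gap 93.8 t 1.8
tx ty tz [0.006 0.612 0.002] turn 0.0003
```

View pics/w1.png

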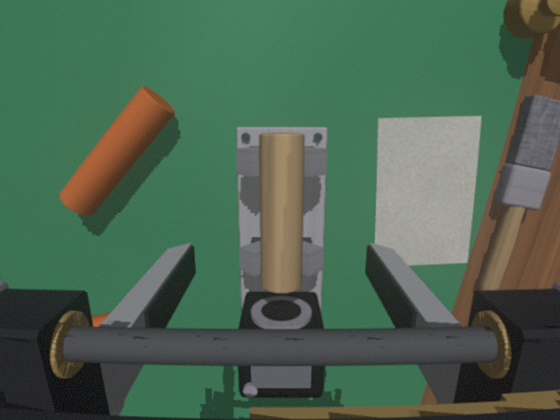

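The wooden rod lies at (282,210), upright in the picture and between the two supports. Plate, rod and jaw axes all line up. The jaw centre line is at about 280.

```bash
python3 -c "
from h import *
c,st=load('w1.pkl');crop(c,220,115,125,200,3,'pics/w1c.png')"
```

```text
(no output)
```

View pics/w1c.png

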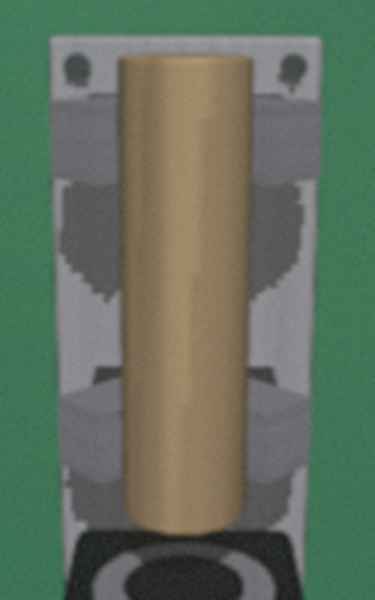

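```bash
python3 - <<'E'
from h import *
from scipy.optimize import least_squares
c,st=load('w1.pkl')
px=np.array([(50,100),(322,100),(51,183),(320,181),(62,470),(310,465),(49,38),(322,38)])/3.+[220,115]-.33
def mod(q):
    x0,y0,yaw,P=q
    M=np.array([(55,-38,55.7),(55,38,55.7),(33,-38,55.7),(33,38,55.7),(-55,-38,55.7),(-55,38,55.7),(P,-42,12),(P,42,12)],float)
    # image left side -> decide sign by tool z = +col ; cradle y
    R=Ro.from_euler('z',yaw).as_matrix();return M@R.T+[x0,y0,0]
best=None
for s in(1,-1):
    f=lambda q:(proj(c,mod(q)*1.0,st)-(px if s==1 else px[[1,0,3,2,5,4,7,6]])).ravel()
    r=least_squares(f,[533,22,1.733,85]);print(s,r.x.round(3),np.abs(r.fun).max().round(2),r.fun.reshape(-1,2).round(1).tolist())
D=onz(c,np.array([(118,60),(253,60),(126,520),(242,520)])/3.+[220,115]-.33,57.2,st)
print(D.round(1),D.mean(0)); d=D[:2].mean(0)-D[2:].mean(0);print(np.arctan2(d[1],d[0]))
E
```

```text
1 [536.196  19.385   1.72   69.69 ] 93.02 [[93.0, 2.5], [-92.2, 1.4], [91.5, 2.0], [-91.1, 1.5], [83.1, 5.3], [-85.6, 5.9], [92.0, 3.2], [-90.8, 2.0]]
-1 [536.2    21.875   1.736  69.546] 3.75 [[1.9, -1.3], [-2.2, -1.0], [1.8, -1.0], [-1.6, -1.4], [2.0, 3.7], [-1.6, 2.3], [0.4, -0.1], [-0.6, 0.2]]
[[508.1  82.7  57.2]
 [543.2  88.5  57.2]
 [529.7 -48.4  57.2]
 [563.6 -42.8  57.2]] [536.13635555  20.01612033  57.2       ]
1.7299282984576694
```

```bash
python3 - <<'E'
from h import *
from scipy.optimize import least_squares
c,st=load('w1.pkl')
px=np.array([(322,100),(50,100),(320,181),(51,183),(310,465),(62,470),(322,38),(49,38)])/3.+[220,115]-.33
def f(q,n=8):
    x0,y0,yaw,P,h=q
    M=np.array([(55,-38,h),(55,38,h),(33,-38,h),(33,38,h),(-55,-38,h),(-55,38,h),(P,-42,12),(P,42,12)],float)
    return (proj(c,M@Ro.from_euler('z',yaw).as_matrix().T+[x0,y0,0],st)-px).ravel()
r=least_squares(f,[533,22,1.733,85,50]);print(r.x.round(3),r.fun.reshape(-1,2).round(1).tolist())
t=load('top0.pkl')
# depth clouds of supports (wrist)
X=cloud(c,st)
for (u,v) in [(68,140),(300,140),(90,440),(285,440),(185,250),(85,310)]:
    print((u,v),X[int(v/3+115),int(u/3+220)].round(1))
E
```

```text
[536.579  19.674   1.736  71.779  44.314] [[0.0, 0.4], [-0.3, 0.7], [-0.0, -0.4], [0.2, -0.8], [0.4, 0.8], [-0.1, -0.7], [0.4, -0.1], [-0.6, 0.2]]
(68, 140) [496.6  58.6  46.3]
(300, 140) [560.5  69.4  49.8]
(90, 440) [515.8 -26.5  52.4]
(285, 440) [572.5 -17.6  51.5]
(185, 250) [532.8  39.2  76.9]
(85, 310) [5.066e+02 4.000e-01 1.190e+01]
```

```bash
python3 -c "
from h import *;from cell import monitor
step((536.4,20,38),-1.407,monitor.read_state())"
```

```text
pos [533.2  23.8 160.3] yaw -1.408 F [-0.6  0.3  0.2] M [-0.03  0.07 -0.  ] gap 93.8 t 1.8
tx ty tz [0.02  0.612 0.014] turn -0.0004
```

```bash

python3 -m creep '[{"tx":0.02,"ty":0.2,"tz":0.014,"turn":0,"fingers":94},{"tx":0.02,"ty":0.4,"tz":0.014,"turn":0,"fingers":94},{"tx":0.02,"ty":0.55,"tz":0.014,"turn":0,"fingers":94},{"tx":0.02,"ty":0.61,"tz":0.014,"turn":0,"fingers":94},{"tx":0.02,"ty":0.61,"tz":0.014,"turn":0,"fingers":94}]'
python3 -m creep '[{"tx":0,"ty":0,"tz":0,"turn":0,"fingers":46},{"tx":0,"ty":0,"tz":0,"turn":0,"fingers":42},{"tx":0,"ty":0,"tz":0,"turn":0,"fingers":39},{"tx":0,"ty":0,"tz":0,"turn":0,"fingers":36},{"tx":0,"ty":0,"tz":0,"turn":0,"fingers":20},{"tx":0,"ty":0,"tz":0,"turn":0,"fingers":20},{"tx":0,"ty":0,"tz":0,"turn":0,"fingers":20},{"tx":0,"ty":0,"tz":0,"turn":0,"fingers":20}]' 20
python3 look.py w2
```

```text
clock: 2.3
eef_pos: [535.7, 21.2, 37.7]
eef_rot: [-1.575, -0.001, -1.407]
wrist_force: [0.6, 0.0, 0.1]
finger_gap: 93.8
clock: 3.1
eef_pos: [534.8, 21.0, 37.5]
eef_rot: [-1.577, -0.001, -1.407]
wrist_force: [-3.9, -0.7, 4.0]
finger_gap: 35.7
```

View pics/w2.png

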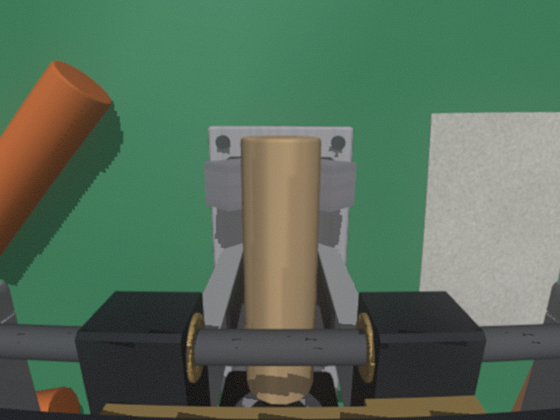

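Gripped, but the tips lie below the rod's underside and would touch the tray floor first. I'll regrip about 5 mm higher and shift 1 mm towards -x, since there was a side force there.

```bash

python3 -m creep '[{"tx":0,"ty":0,"tz":0,"turn":0,"fingers":44},{"tx":0,"ty":0,"tz":0,"turn":0,"fingers":44},{"tx":0,"ty":-0.027,"tz":-0.002,"turn":0,"fingers":44},{"tx":0,"ty":-0.027,"tz":-0.002,"turn":0,"fingers":44},{"tx":0,"ty":-0.027,"tz":-0.002,"turn":0,"fingers":20},{"tx":0,"ty":-0.027,"tz":-0.002,"turn":0,"fingers":20},{"tx":0,"ty":-0.027,"tz":-0.002,"turn":0,"fingers":20},{"tx":0,"ty":-0.027,"tz":-0.002,"turn":0,"fingers":20}]' 25
python3 -m creep '[{"tx":0,"ty":-0.1,"tz":0,"turn":0,"fingers":20},{"tx":0,"ty":-0.25,"tz":0,"turn":0,"fingers":20},{"tx":0,"ty":-0.45,"tz":0,"turn":0,"fingers":20},{"tx":0,"ty":-0.5,"tz":0,"turn":0,"fingers":20},{"tx":0,"ty":-0.5,"tz":0,"turn":0,"fingers":20}]'
python3 look.py w3
python3 -c "
from h import *;from cell import monitor
step((539,-364.4,140),-1.813,monitor.read_state())"
```

```text
clock: 3.95
eef_pos: [534.4, 21.0, 43.1]
eef_rot: [-1.577, -0.001, -1.407]
wrist_force: [-3.5, -0.4, 5.6]
finger_gap: 35.1
clock: 4.45
eef_pos: [535.6, 21.1, 144.0]
eef_rot: [-1.575, -0.001, -1.407]
wrist_force: [-0.1, 0.4, -1.2]
finger_gap: 35.7
pos [534.9  21.2 142.4] yaw -1.407 F [-0.4  0.3 -1.4] M [-0.02  0.07 -0.02] gap 35.6 t 4.5
tx ty tz [ 1.905  0.015 -0.295] turn 0.1293
```

View pics/w3.png

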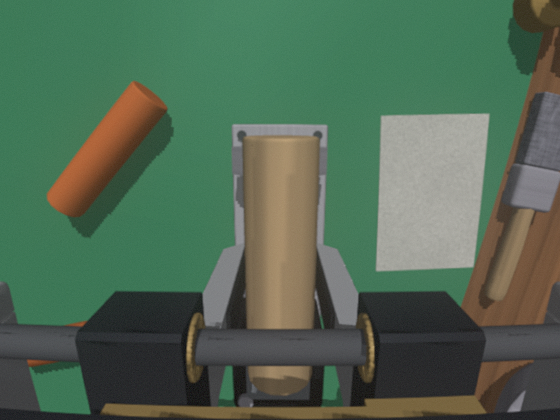

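The rod is held level between the fingers and the V below is empty. On to the tray.

```bash

python3 -m creep '[{"tx":0.95,"ty":0,"tz":-0.15,"turn":0.065,"fingers":20},{"tx":0.95,"ty":0,"tz":-0.15,"turn":0.065,"fingers":20},{"tx":0.95,"ty":0,"tz":-0.15,"turn":0.065,"fingers":20},{"tx":0.95,"ty":0,"tz":-0.15,"turn":0.065,"fingers":20},{"tx":0.95,"ty":0,"tz":-0.15,"turn":0.065,"fingers":20}]'
python3 -c "
from h import *;from cell import monitor
step((539,-364.4,140),-1.813,monitor.read_state())"
```

```text
clock: 5.0
eef_pos: [535.2, -175.3, 140.3]
eef_rot: [-1.58, -0.002, -1.615]
wrist_force: [-0.1, 1.1, -1.2]
finger_gap: 35.5
pos [ 535.2 -175.3  140.3] yaw -1.615 F [-0.1  1.1 -1.2] M [-0.04  0.05  0.05] gap 35.5 t 5.0
tx ty tz [0.944 0.002 0.061] turn 0.0629
```

```bash

python3 -m creep '[{"tx":0.944,"ty":0,"tz":0.06,"turn":0.063,"fingers":20},{"tx":0.944,"ty":0,"tz":0.06,"turn":0.063,"fingers":20},{"tx":0.944,"ty":0,"tz":0.06,"turn":0.063,"fingers":20},{"tx":0.944,"ty":0,"tz":0.06,"turn":0.063,"fingers":20},{"tx":0.944,"ty":0,"tz":0.06,"turn":0.063,"fingers":20},{"tx":0.944,"ty":0,"tz":0.06,"turn":0.063,"fingers":20}]'
python3 look.py w4
python3 -c "
from h import *;from cell import monitor
step((539,-364.4,12),-1.813,monitor.read_state())"
```

```text
clock: 5.6
eef_pos: [538.1, -364.1, 138.0]
eef_rot: [-1.582, -0.002, -1.814]
wrist_force: [-0.2, 0.5, -1.0]
finger_gap: 35.3
pos [ 538.5 -363.3  138.6] yaw -1.813 F [-0.3  1.4 -1.4] M [-0.04  0.13  0.02] gap 35.3 t 5.65
tx ty tz [0.004 0.633 0.011] turn -0.0
```

View pics/w4.png

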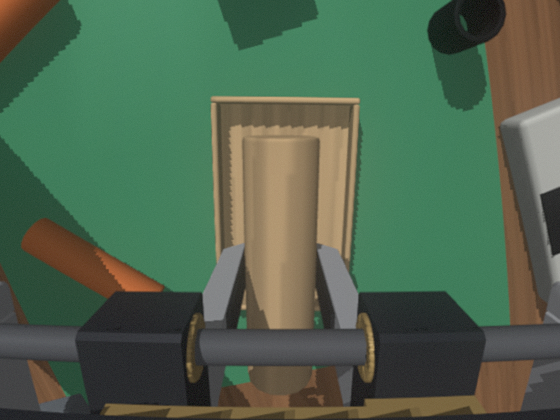

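```bash
python3 -c "
from h import *
c,st=load('w4.pkl')
P=onz(c,[(213,99),(358,99)],26,st);print(P.round(1))
a=1.329;ex=np.array([np.cos(a),np.sin(a)]);e=P.mean(0)[:2];print(e-95*ex)
"
python3 -m creep '[{"tx":0,"ty":0.2,"tz":0.01,"turn":0,"fingers":20},{"tx":0,"ty":0.4,"tz":0.01,"turn":0,"fingers":20},{"tx":0,"ty":0.52,"tz":0.01,"turn":0,"fingers":20},{"tx":0,"ty":0.58,"tz":0.01,"turn":0,"fingers":20},{"tx":0,"ty":0.6,"tz":0.01,"turn":0,"fingers":20},{"tx":0,"ty":0.6,"tz":0.01,"turn":0,"fingers":20}]'
```

```text
[[ 508.1 -262.5   26. ]
 [ 620.7 -290.5   26. ]]
[ 541.66054894 -368.75320159]
clock: 6.25
eef_pos: [539.6, -363.2, 19.3]
eef_rot: [-1.581, -0.002, -1.812]
wrist_force: [-0.2, 0.1, -1.2]
finger_gap: 35.4
```

```bash

python3 -m creep '[{"tx":0,"ty":0.02,"tz":0,"turn":0,"fingers":20},{"tx":0,"ty":0.035,"tz":0,"turn":0,"fingers":20},{"tx":0,"ty":0.045,"tz":0,"turn":0,"fingers":20},{"tx":0,"ty":0.05,"tz":0,"turn":0,"fingers":20},{"tx":0,"ty":0.05,"tz":0,"turn":0,"fingers":20}]'
```

```text
clock: 6.75
eef_pos: [539.5, -363.2, 9.2]
eef_rot: [-1.581, -0.002, -1.812]
wrist_force: [0.1, -0.3, -1.3]
finger_gap: 35.6
```

```bash

python3 -m creep '[{"tx":0,"ty":0.005,"tz":0,"turn":0,"fingers":20},{"tx":0,"ty":0.005,"tz":0,"turn":0,"fingers":20},{"tx":0,"ty":0.005,"tz":0,"turn":0,"fingers":20}]'; python3 look.py w5
```

```text
clock: 7.05
eef_pos: [539.6, -363.4, 8.9]
eef_rot: [-1.581, -0.002, -1.812]
wrist_force: [-3.2, 1.5, 5.7]
finger_gap: 35.3
```

View pics/w5.png

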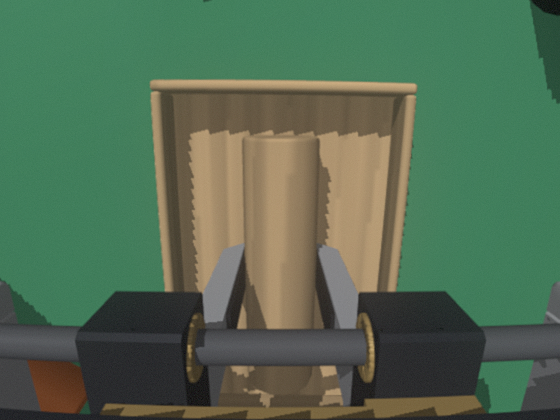

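The rod has touched the tray floor, with fz at about 6 N, and lies well inside the walls. Releasing gently.

```bash

python3 -m creep '[{"tx":0,"ty":0,"tz":0,"turn":0,"fingers":38},{"tx":0,"ty":0,"tz":0,"turn":0,"fingers":40},{"tx":0,"ty":0,"tz":0,"turn":0,"fingers":50},{"tx":0,"ty":0,"tz":0,"turn":0,"fingers":56},{"tx":0,"ty":0,"tz":0,"turn":0,"fingers":56},{"tx":0,"ty":-0.1,"tz":0,"turn":0,"fingers":56},{"tx":0,"ty":-0.3,"tz":0,"turn":0,"fingers":56},{"tx":0,"ty":-0.6,"tz":0,"turn":0,"fingers":56},{"tx":0,"ty":-0.8,"tz":0,"turn":0,"fingers":94},{"tx":0,"ty":-0.8,"tz":0,"turn":0,"fingers":94}]';  python3 look.py w6
python3 -c "
from h import *;from cell import monitor
step((500,-20,170),-1.6,monitor.read_state())"
```

```text
clock: 8.1
eef_pos: [543.3, -364.8, 176.9]
eef_rot: [-1.57, -0.007, -1.812]
wrist_force: [0.8, 0.1, -1.0]
finger_gap: 68.6
pos [ 542.3 -364.1  172.7] yaw -1.812 F [-0.5 -0.3 -1.3] M [-0.02  0.11 -0.02] gap 72.3 t 8.15
tx ty tz [-1.62   0.008 -0.617] turn -0.0676
```

View pics/w6.png

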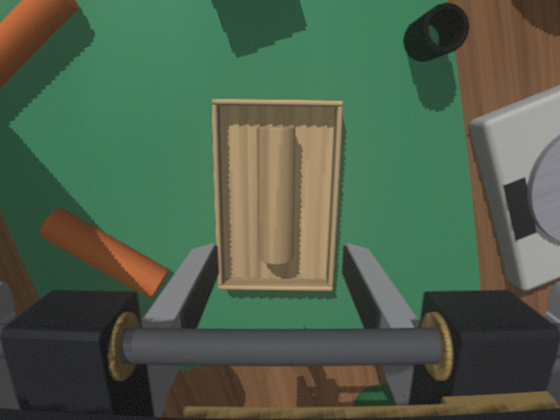

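The rod lies in the tray along its length, at (275,195). Now to the lens.

```bash

python3 -m creep '[{"tx":-1,"ty":0,"tz":-0.4,"turn":0,"fingers":94},{"tx":-1,"ty":0,"tz":-0.4,"turn":0,"fingers":94},{"tx":-1,"ty":0,"tz":-0.4,"turn":0,"fingers":94},{"tx":-1,"ty":0,"tz":-0.4,"turn":0,"fingers":94},{"tx":-1,"ty":0,"tz":-0.4,"turn":0,"fingers":94}]'
python3 -m creep '[{"tx":-1,"ty":0,"tz":-0.4,"turn":0,"fingers":94},{"tx":-1,"ty":0,"tz":-0.4,"turn":0,"fingers":94},{"tx":-1,"ty":0,"tz":-0.4,"turn":0,"fingers":94},{"tx":-1,"ty":0,"tz":-0.4,"turn":0,"fingers":94},{"tx":-1,"ty":0,"tz":-0.4,"turn":0,"fingers":94}]'
python3 -c "
from h import *;from cell import monitor
step((446,320,150),-1.972,monitor.read_state())"
```

```text
clock: 8.65
eef_pos: [511.4, -147.0, 171.0]
eef_rot: [-1.577, -0.004, -1.81]
wrist_force: [0.3, 0.0, -0.2]
finger_gap: 94.3
clock: 9.15
eef_pos: [479.9, 69.1, 169.6]
eef_rot: [-1.578, -0.004, -1.807]
wrist_force: [0.5, -0.5, 0.0]
finger_gap: 94.0
pos [479.9  69.1 169.6] yaw -1.807 F [ 0.5 -0.5  0. ] M [-0.11  0.06  0.02] gap 94.0 t 9.15
tx ty tz [-1.18   0.096 -0.458] turn 0.0524
```

```bash

python3 -m creep '[{"tx":-0.9,"ty":0,"tz":-0.35,"turn":0.052,"fingers":94},{"tx":-0.9,"ty":0,"tz":-0.35,"turn":0.052,"fingers":94},{"tx":-0.9,"ty":0,"tz":-0.35,"turn":0.052,"fingers":94},{"tx":-0.9,"ty":0,"tz":-0.35,"turn":0.052,"fingers":94},{"tx":-0.9,"ty":0,"tz":-0.35,"turn":0.052,"fingers":94}]'
python3 -c "
from h import *;from cell import monitor
step((446,320,160),-1.972,monitor.read_state())"
```

```text
clock: 9.65
eef_pos: [452.7, 264.4, 167.9]
eef_rot: [-1.579, -0.007, -1.966]
wrist_force: [0.6, -0.4, 0.5]
finger_gap: 93.6
pos [452.7 264.4 167.9] yaw -1.966 F [ 0.6 -0.4  0.5] M [-0.09  0.07  0.01] gap 93.6 t 9.65
tx ty tz [-0.244  0.039 -0.138] turn 0.0018
```

```bash

python3 -m creep '[{"tx":-0.244,"ty":0.03,"tz":-0.138,"turn":0.002,"fingers":94},{"tx":-0.244,"ty":0.03,"tz":-0.138,"turn":0.002,"fingers":94},{"tx":-0.244,"ty":0.03,"tz":-0.138,"turn":0.002,"fingers":94},{"tx":-0.244,"ty":0.03,"tz":-0.138,"turn":0.002,"fingers":94}]'
python3 look.py w7; python3 -c "
from h import *
c,st=load('w7.pkl');crop(c,200,90,180,210,2.8,'pics/w7c.png')"
```

```text
clock: 10.05
eef_pos: [446.2, 318.9, 161.3]
eef_rot: [-1.579, -0.008, -1.973]
wrist_force: [-0.8, -0.7, -0.1]
finger_gap: 94.3
```

View pics/w7.png

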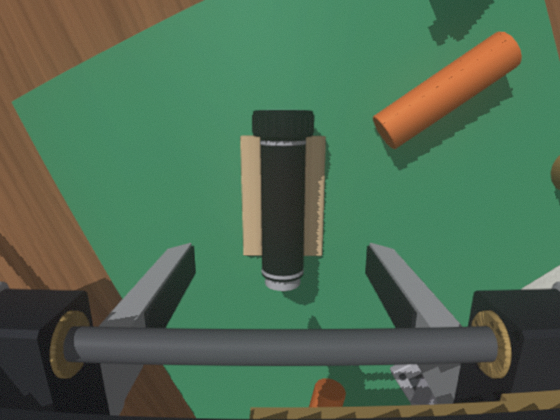

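View pics/w7c.png

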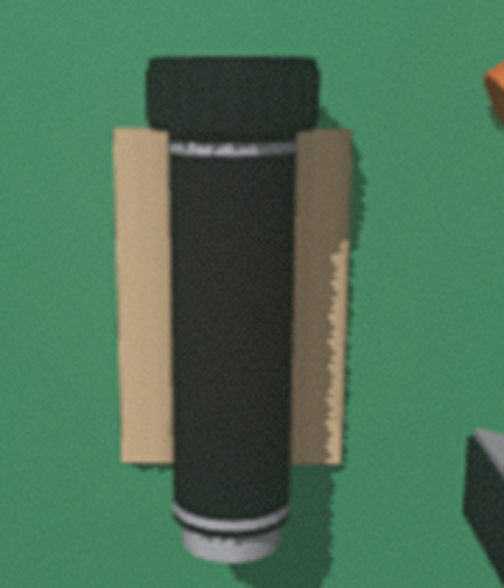

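```bash
python3 - <<'E'
from h import *
from scipy.optimize import least_squares
c,st=load('w7.pkl')
px=np.array([(319,75),(147,75),(297,150),(170,150),(290,505),(174,505),(232,562)])/2.8+[200,90]-.32
def f(q):
    x0,y0,yaw,a,b,e=q
    M=np.array([(80,-27,0),(80,27,0),(a,-20,0),(a,20,0),(b,-20,0),(b,20,0),(-74,0,17)],float)
    r=(proj(c,M@Ro.from_euler('z',yaw).as_matrix().T+[x0,y0,30.8],st)-px); r[0:2,1]=0
    rr=proj(c,np.array([(86,0,0+20),(64,0,27),(64,0,20)])@Ro.from_euler('z',yaw).as_matrix().T+[x0,y0,30.8],st)
    return np.r_[r.ravel(),(e)*.01]
r=least_squares(f,[446,320,1.17,60,-60,0]);print(r.x.round(3),r.fun[:-1].reshape(-1,2).round(1).tolist())
x0,y0,yaw=r.x[:3]
for X in [(86,0,27),(86,0,0),(64,0,27),(64,27,0),(64,0,20),(-64,0,20),(-64,20,0),(-74,0,17)]:
    print(X,((proj(c,np.array([X])@Ro.from_euler('z',yaw).as_matrix().T+[x0,y0,30.8],st)-[200,90])*2.8).round(0))
P=onz(c,np.array([(115,130),(352,130),(122,463),(341,463)])/2.8+[200,90]-.32,6,st);print(P.round(1),P.mean(0))
E
```

```text
[447.037 314.054   1.168  58.487 -61.227   0.   ] [[0.9, 0.0], [-0.7, 0.0], [0.1, 0.0], [-0.4, -0.0], [0.2, 0.1], [-0.1, -0.1], [-0.0, 0.0]]
(86, 0, 27) [[232.  56.]]
(86, 0, 0) [[232.  58.]]
(64, 0, 27) [[232. 136.]]
(64, 27, 0) [[145. 131.]]
(64, 0, 20) [[232. 135.]]
(-64, 0, 20) [[231. 538.]]
(-64, 20, 0) [[173. 511.]]
(-74, 0, 17) [[231. 561.]]
[[435.5 387.9   6. ]
 [508.5 356.9   6. ]
 [388.  278.4   6. ]
 [461.7 247.3   6. ]] [448.43241029 317.61994057   6.        ]
```

```bash
python3 -c "
from h import *;from cell import monitor
step((447,314,13),-1.9736,monitor.read_state())"
```

```text
pos [446.3 318.7 161.6] yaw -1.974 F [-0.8 -0.3 -0.4] M [-0.05  0.11 -0.03] gap 94.0 t 10.1
tx ty tz [0.015 0.743 0.018] turn -0.0
```

```bash

python3 -m creep '[{"tx":0.01,"ty":0.2,"tz":0.018,"turn":0,"fingers":94},{"tx":0.015,"ty":0.4,"tz":0.018,"turn":0,"fingers":94},{"tx":0.015,"ty":0.6,"tz":0.018,"turn":0,"fingers":94},{"tx":0.015,"ty":0.7,"tz":0.018,"turn":0,"fingers":94},{"tx":0.015,"ty":0.735,"tz":0.018,"turn":0,"fingers":94},{"tx":0.015,"ty":0.735,"tz":0.018,"turn":0,"fingers":94}]'
python3 look.py w8
python3 -c "
from h import *;from cell import monitor
step((447,314,13),-1.9736,monitor.read_state())"
```

```text
clock: 10.7
eef_pos: [447.2, 313.2, 14.6]
eef_rot: [-1.579, -0.008, -1.975]
wrist_force: [0.3, 0.4, 1.2]
finger_gap: 94.1
pos [447.6 313.7  15.5] yaw -1.974 F [-0.2  0.  -0.8] M [-0.08  0.07  0.02] gap 93.5 t 10.75
tx ty tz [-0.     0.013 -0.003] turn -0.0003
```

View pics/w8.png

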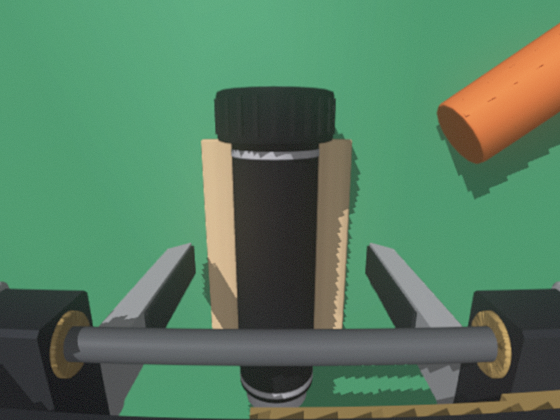

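The lens axis is at column ~276 and the jaw centre at 280, so I shift about 2 mm along -z before closing.

```bash

python3 -m creep '[{"tx":0,"ty":0.01,"tz":-0.011,"turn":0,"fingers":60},{"tx":0,"ty":0.01,"tz":-0.011,"turn":0,"fingers":50},{"tx":0,"ty":0.01,"tz":-0.011,"turn":0,"fingers":45},{"tx":0,"ty":0.01,"tz":-0.011,"turn":0,"fingers":42},{"tx":0,"ty":0.01,"tz":-0.011,"turn":0,"fingers":39},{"tx":0,"ty":0.01,"tz":-0.011,"turn":0,"fingers":25},{"tx":0,"ty":0.01,"tz":-0.011,"turn":0,"fingers":25},{"tx":0,"ty":0.01,"tz":-0.011,"turn":0,"fingers":25},{"tx":0,"ty":0.01,"tz":-0.011,"turn":0,"fingers":25}]' 45
python3 look.py w9
```

```text
clock: 11.65
eef_pos: [445.4, 314.6, 13.6]
eef_rot: [-1.579, -0.006, -1.974]
wrist_force: [-1.2, 1.1, 1.9]
finger_gap: 39.0
```

View pics/w9.png

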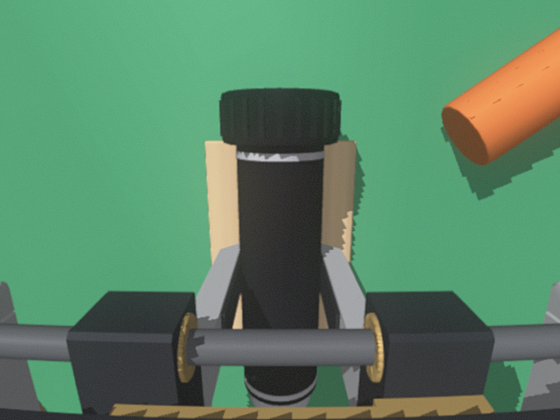

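```bash

python3 -m creep '[{"tx":0,"ty":-0.05,"tz":0,"turn":0,"fingers":25},{"tx":0,"ty":-0.15,"tz":0,"turn":0,"fingers":25},{"tx":0,"ty":-0.3,"tz":0,"turn":0,"fingers":25},{"tx":0,"ty":-0.45,"tz":0,"turn":0,"fingers":25},{"tx":0,"ty":-0.6,"tz":0,"turn":0,"fingers":25},{"tx":0,"ty":-0.6,"tz":0,"turn":0,"fingers":25},{"tx":0,"ty":-0.6,"tz":0,"turn":0,"fingers":25}]'
python3 look.py w10;python3 -c "
from h import *;from cell import monitor
step((536.6,19.7,140),-1.406,monitor.read_state())
c,st=load('w10.pkl');crop(c,190,70,180,180,3,'pics/w10c.png')"
```

```text
clock: 12.4
eef_pos: [446.5, 314.8, 133.3]
eef_rot: [-1.579, -0.006, -1.974]
wrist_force: [-0.3, -0.5, -4.4]
finger_gap: 39.2
pos [446.1 314.5 132.3] yaw -1.974 F [-0.8  0.2 -4.9] M [-0.11  0.12 -0.01] gap 39.1 t 12.45
tx ty tz [ 1.178 -0.038  0.995] turn -0.1809
```

View pics/w10c.png

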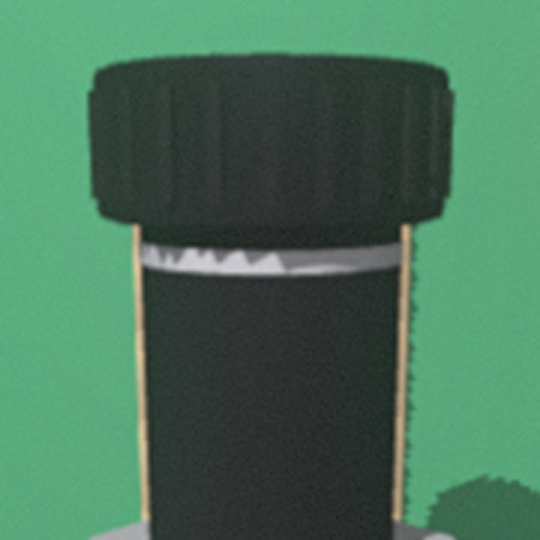

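```bash
python3 - <<'E'
from h import *
c,st=load('w10.pkl')
T=np.array(c['mount']);W=np.linalg.inv(T);R,t=W[:3,:3],W[:3,3]
c2=dict(c);c2['R']=R;c2['t']=t
# lens->tool: lens x=-tool x, up = -tool y, lens y: -tool z
M=lambda X,dx,h,dz: np.array([(-x+dx,-h-z,-y+dz) for x,y,z in X],float)
for dx in(-2,0,2):
    print(dx,((proj(c2,M([(86,0,27),(86,0,24),(75,27,0),(75,-27,0),(64,27,0),(58.5,20,0),(58.5,-20,0)],dx,17.2,0))-[190,70])*3).round(0).tolist())
E
```

```text
-2 [[259.0, 38.0], [260.0, 40.0], [82.0, 134.0], [441.0, 134.0], [84.0, 209.0], [131.0, 245.0], [392.0, 245.0]]
0 [[259.0, 55.0], [260.0, 57.0], [82.0, 148.0], [441.0, 148.0], [85.0, 222.0], [132.0, 258.0], [392.0, 258.0]]
2 [[259.0, 72.0], [260.0, 73.0], [83.0, 162.0], [440.0, 161.0], [86.0, 235.0], [132.0, 271.0], [391.0, 271.0]]
```

```bash

python3 -m creep '[{"tx":0.6,"ty":-0.03,"tz":0.5,"turn":-0.09,"fingers":25},{"tx":0.6,"ty":-0.03,"tz":0.5,"turn":-0.09,"fingers":25},{"tx":0.6,"ty":-0.03,"tz":0.5,"turn":-0.09,"fingers":25},{"tx":0.6,"ty":-0.03,"tz":0.5,"turn":-0.09,"fingers":25},{"tx":0.6,"ty":-0.03,"tz":0.5,"turn":-0.09,"fingers":25}]'
python3 -c "
from h import *;from cell import monitor
step((535,19.7,140),-1.406,monitor.read_state())"
```

```text
clock: 12.95
eef_pos: [490.9, 163.1, 137.0]
eef_rot: [-1.584, -0.006, -1.695]
wrist_force: [-0.7, 0.8, -3.8]
finger_gap: 38.9
pos [490.9 163.1 137. ] yaw -1.695 F [-0.7  0.8 -3.8] M [-0.05  0.05 -0.03] gap 38.9 t 12.95
tx ty tz [ 0.684 -0.015  0.307] turn -0.0919
```

```bash

python3 -m creep '[{"tx":0.684,"ty":-0.015,"tz":0.307,"turn":-0.092,"fingers":25},{"tx":0.684,"ty":-0.015,"tz":0.307,"turn":-0.092,"fingers":25},{"tx":0.684,"ty":-0.015,"tz":0.307,"turn":-0.092,"fingers":25},{"tx":0.684,"ty":-0.015,"tz":0.307,"turn":-0.092,"fingers":25},{"tx":0.684,"ty":-0.015,"tz":0.307,"turn":-0.092,"fingers":25},{"tx":0.684,"ty":-0.015,"tz":0.307,"turn":-0.092,"fingers":25}]'
python3 look.py w11
python3 - <<'E'
from h import *
from cell import monitor,optics
step((535,19.7,46),-1.406,monitor.read_state())
for n in("top","side"):
    c=optics.camera(n);pickle.dump(c,open(n+"1.pkl","wb"))
crop(load('top1.pkl'),235,170,130,90,5,'pics/top1c.png');crop(load('side1.pkl'),220,150,130,130,5,'pics/side1c.png')
E
```

```text
clock: 13.55
eef_pos: [534.5, 21.2, 139.3]
eef_rot: [-1.586, -0.002, -1.405]
wrist_force: [-0.0, -0.0, -3.1]
finger_gap: 39.6
pos [534.5  21.4 139.5] yaw -1.405 F [-0.1  0.1 -3.5] M [-0.05  0.05  0.02] gap 39.3 t 13.6
tx ty tz [0.008 0.468 0.008] turn 0.0004
```

View pics/w11.png

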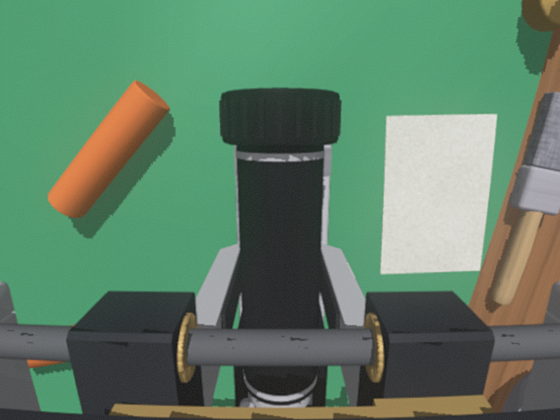

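View pics/top1c.png

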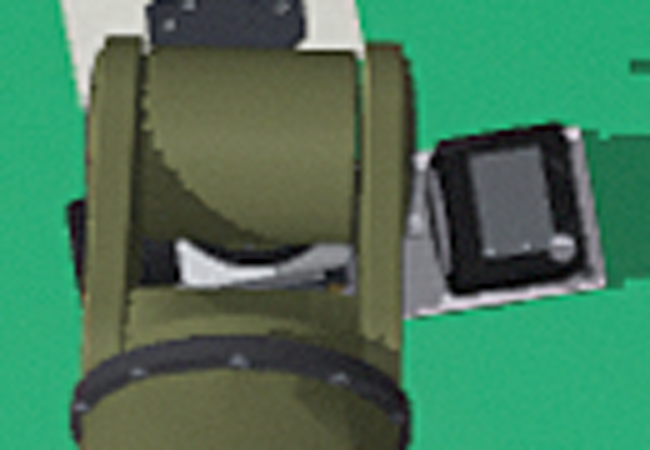

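View pics/side1c.png

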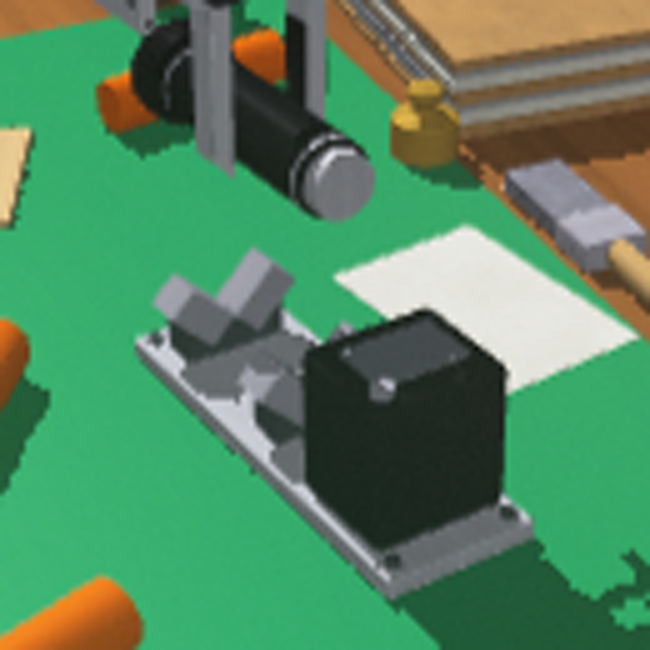

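The lens is held level over the cradle with its ring at (280,118), on the side away from the camera body. Descending to just above the V.

```bash

python3 -m creep '[{"tx":0.006,"ty":0.15,"tz":0.003,"turn":0,"fingers":25},{"tx":0.006,"ty":0.3,"tz":0.003,"turn":0,"fingers":25},{"tx":0.006,"ty":0.4,"tz":0.003,"turn":0,"fingers":25},{"tx":0.006,"ty":0.44,"tz":0.003,"turn":0,"fingers":25},{"tx":0.006,"ty":0.44,"tz":0.003,"turn":0,"fingers":25},{"tx":0.006,"ty":0.44,"tz":0.003,"turn":0,"fingers":25}]'
python3 look.py w12
python3 - <<'E'
from h import *
from cell import monitor,optics
step((535,19.7,43),-1.406,monitor.read_state())
c=optics.camera("side");pickle.dump(c,open("side2.pkl","wb"))
crop(c,230,170,110,100,6,'pics/side2c.png')
c,st=load('w12.pkl');crop(c,190,80,180,180,3.2,'pics/w12c.png')
E
```

```text
clock: 14.3
eef_pos: [534.7, 20.1, 52.9]
eef_rot: [-1.584, -0.002, -1.404]
wrist_force: [0.4, 0.5, -4.2]
finger_gap: 39.2
pos [534.9  20.1  53.1] yaw -1.404 F [ 0.1 -0.4 -4.1] M [-0.09  0.03 -0.02] gap 39.2 t 14.35
tx ty tz [0.002 0.051 0.001] turn 0.0007
```

View pics/w12c.png

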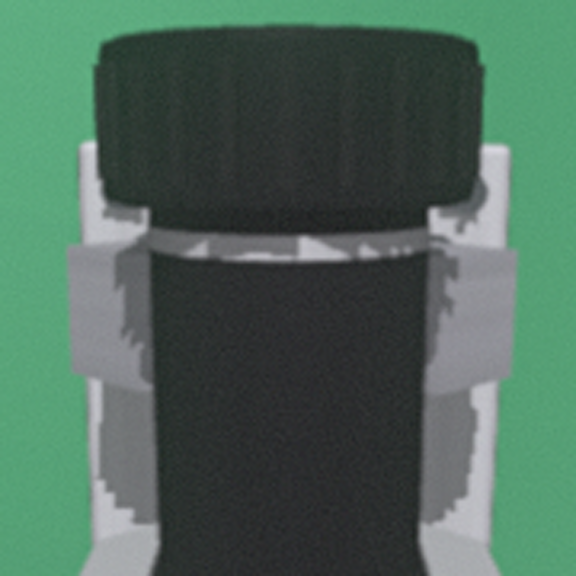

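View pics/side2c.png

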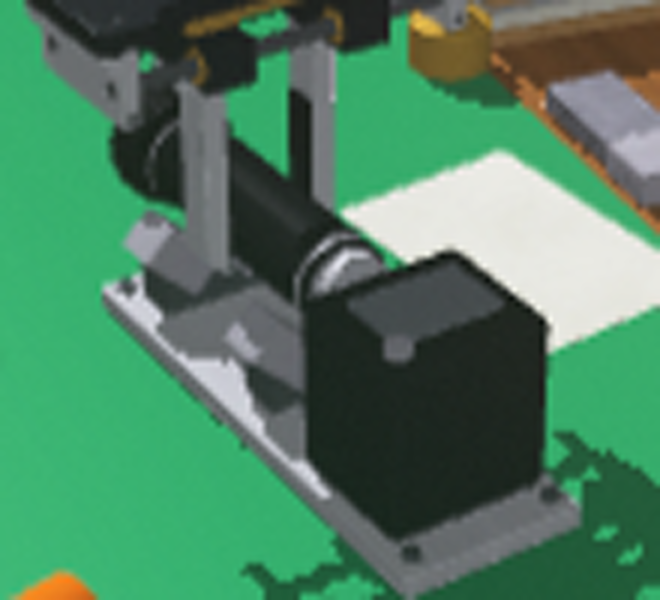

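```bash
python3 - <<'E'
from h import *
from scipy.optimize import least_squares
c,st=load('w12.pkl')
px=np.array([(517,250),(68,247),(513,378),(73,372),(511,146),(80,143)])/3.2+[190,80]-.3
def f(q):
    x0,y0,yaw=q;h=44.3
    M=np.array([(55,-38,h),(55,38,h),(33,-38,h),(33,38,h),(71.8,-42,12),(71.8,42,12)],float)
    return (proj(c,M@Ro.from_euler('z',yaw).as_matrix().T+[x0,y0,0],st)-px).ravel()
r=least_squares(f,[535,20,1.733]);print(r.x.round(3),r.fun.reshape(-1,2).round(1).tolist())
px2=np.array([(484,130),(96,130),(427,300),(153,300)])/3.2+[190,80]-.3
P=onz(c,px2,st['eef_pos'][2]+17.2,st);print(P.round(1));m=P[:2].mean(0)-P[2:].mean(0);print(np.arctan2(m[1],m[0]))
yaw=st['eef_rot'][2]+np.pi
R=Ro.from_euler('z',yaw).as_matrix()
for d in(-1,0,1):
  print(d,((proj(c,np.array([(86+d,0,27),(64+d,27,0),(58.5+d,20,0)])@R.T+[*st['eef_pos'][:2],st['eef_pos'][2]+17.2],st)-[190,80])*3.2).round(0).tolist())
E
```

```text
[536.387  19.946   1.731] [[1.0, 0.0], [-0.5, -0.2], [-0.0, 0.2], [-0.4, 0.8], [1.0, -0.3], [-1.0, -0.4]]
[[551.2  97.7  70.1]
 [497.2  88.6  70.1]
 [548.   72.7  70.1]
 [508.6  66.   70.1]]
1.7389459212433351
-1 [[270.0, 29.0], [88.0, 206.0], [138.0, 244.0]]
0 [[270.0, 20.0], [88.0, 199.0], [138.0, 237.0]]
1 [[270.0, 11.0], [88.0, 192.0], [137.0, 230.0]]
```

```bash

python3 -m creep '[{"tx":-0.0025,"ty":0.02,"tz":0,"turn":0,"fingers":25},{"tx":-0.0025,"ty":0.035,"tz":0,"turn":0,"fingers":25},{"tx":-0.0025,"ty":0.042,"tz":0,"turn":0,"fingers":25},{"tx":-0.0025,"ty":0.045,"tz":0,"turn":0,"fingers":25},{"tx":-0.0025,"ty":0.045,"tz":0,"turn":0,"fingers":25}]'
python3 -c "
from h import *;from cell import monitor
step((535,19.7,43),-1.406,monitor.read_state())"
python3 -m creep '[{"tx":0,"ty":0.003,"tz":0,"turn":0,"fingers":25},{"tx":0,"ty":0.005,"tz":0,"turn":0,"fingers":25},{"tx":0,"ty":0.005,"tz":0,"turn":0,"fingers":25}]'
python3 -c "
from h import *;from cell import monitor
step((535,19.7,43),-1.406,monitor.read_state())"
```

```text
clock: 14.9
eef_pos: [534.6, 20.4, 44.0]
eef_rot: [-1.584, -0.002, -1.404]
wrist_force: [-0.0, 0.3, -4.0]
finger_gap: 39.5
pos [534.6  20.4  44. ] yaw -1.404 F [-0.   0.3 -4. ] M [-0.05  0.05  0.  ] gap 39.5 t 14.9
tx ty tz [0.004 0.005 0.001] turn 0.0006
clock: 15.2
eef_pos: [534.6, 20.4, 43.1]
eef_rot: [-1.583, -0.002, -1.404]
wrist_force: [0.1, 0.3, -2.2]
finger_gap: 39.1
pos [534.6  20.4  43.1] yaw -1.404 F [ 0.1  0.3 -2.2] M [-0.1   0.17 -0.02] gap 39.1 t 15.2
tx ty tz [0.004 0.001 0.001] turn 0.0006
```

Contact starts at z ≈ 43. Small steps on from here, one at a time, checking side force and moment.

```bash

python3 -m creep '[{"tx":0,"ty":0.0025,"tz":0,"turn":0,"fingers":25},{"tx":0,"ty":0.0025,"tz":0,"turn":0,"fingers":25},{"tx":0,"ty":0.0025,"tz":0,"turn":0,"fingers":25}]' >/dev/null
python3 -c "
from h import *;from cell import monitor
step((535,19.7,43),-1.406,monitor.read_state())"
python3 -m creep '[{"tx":0,"ty":0.003,"tz":0,"turn":0,"fingers":25},{"tx":0,"ty":0.003,"tz":0,"turn":0,"fingers":25},{"tx":0,"ty":0.003,"tz":0,"turn":0,"fingers":25}]'>/dev/null
python3 -c "
from h import *;from cell import monitor
step((535,19.7,43),-1.406,monitor.read_state())"
```

```text
pos [534.7  20.4  43. ] yaw -1.404 F [-4.6 -0.9  6.5] M [-0.1   0.83 -0.13] gap 38.6 t 15.5
tx ty tz [0.004 0.    0.001] turn 0.0006
pos [534.7  20.4  43. ] yaw -1.404 F [-6.3  0.7  7.9] M [-0.09  1.04 -0.09] gap 39.0 t 15.8
tx ty tz [ 0.004 -0.     0.001] turn 0.0006
```

The side force of -6 N shows more load on the +x face, so I ease over by about 0.8 mm.

```bash

python3 -m creep '[{"tx":0,"ty":0.002,"tz":-0.004,"turn":0,"fingers":25},{"tx":0,"ty":0.002,"tz":-0.004,"turn":0,"fingers":25},{"tx":0,"ty":0.002,"tz":-0.004,"turn":0,"fingers":25}]' >/dev/null
python3 -c "
from h import *;from cell import monitor
step((535,19.7,43),-1.406,monitor.read_state())"
```

```text
pos [534.3  20.2  42.9] yaw -1.404 F [0.4 0.  3.3] M [-0.08 -0.02 -0.22] gap 39.2 t 16.1
tx ty tz [ 0.003 -0.001  0.003] turn 0.0006
```

```bash

python3 -m creep '[{"tx":0,"ty":0.003,"tz":-0.0005,"turn":0,"fingers":25},{"tx":0,"ty":0.004,"tz":-0.0005,"turn":0,"fingers":25},{"tx":0,"ty":0.004,"tz":-0.0005,"turn":0,"fingers":25},{"tx":0,"ty":0.004,"tz":-0.0005,"turn":0,"fingers":25}]' >/dev/null
python3 -c "
from h import *;from cell import monitor
step((535,19.7,43),-1.406,monitor.read_state())"
```

```text
pos [534.5  20.3  42.8] yaw -1.405 F [-3.9  0.6  9.9] M [ 0.1   0.6  -0.36] gap 39.0 t 16.5
tx ty tz [ 0.003 -0.001  0.002] turn 0.0005
```

```bash

python3 -m creep '[{"tx":0,"ty":0.004,"tz":-0.003,"turn":0,"fingers":25},{"tx":0,"ty":0.005,"tz":-0.003,"turn":0,"fingers":25},{"tx":0,"ty":0.005,"tz":-0.003,"turn":0,"fingers":25},{"tx":0,"ty":0.005,"tz":-0.003,"turn":0,"fingers":25}]' >/dev/null
python3 look.py w13
python3 - <<'E'
from h import *;from cell import monitor,optics
for i in range(2):
    step((535,19.7,43),-1.406,monitor.read_state())
    c=optics.camera("side")
pickle.dump(c,open("side3.pkl","wb"));crop(c,230,170,110,100,6,'pics/side3c.png')
c,st=load('w13.pkl');crop(c,190,80,180,180,3.2,'pics/w13c.png')
step((535,19.7,43),-1.406,monitor.read_state())
E
```

```text
pos [534.5  20.3  42.7] yaw -1.405 F [-2.4  1.1 12.1] M [ 0.09  0.43 -0.32] gap 39.0 t 16.95
tx ty tz [ 0.003 -0.001  0.002] turn 0.0004
pos [534.4  20.3  42.7] yaw -1.405 F [-2.9  2.  12.1] M [ 0.13  0.52 -0.36] gap 38.8 t 17.0
tx ty tz [ 0.003 -0.001  0.002] turn 0.0004
pos [534.4  20.3  42.7] yaw -1.405 F [-2.5  1.3 11.9] M [ 0.07  0.42 -0.27] gap 39.0 t 17.05
tx ty tz [ 0.003 -0.002  0.002] turn 0.0004
```

View pics/side3c.png

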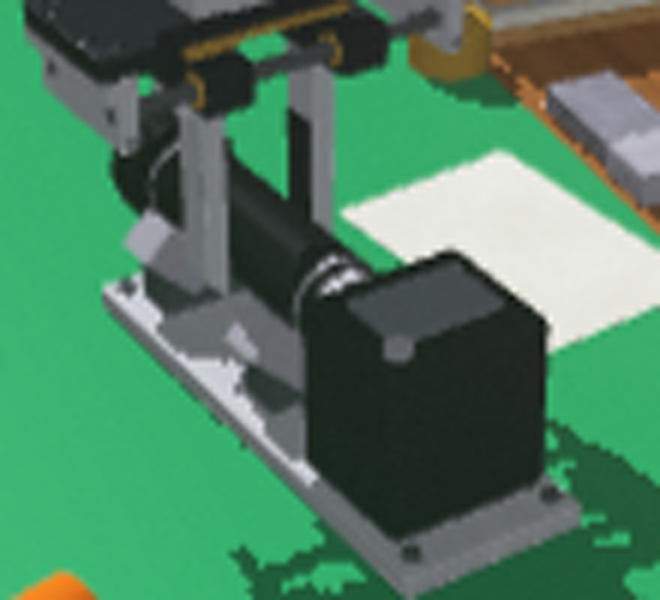

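View pics/w13c.png

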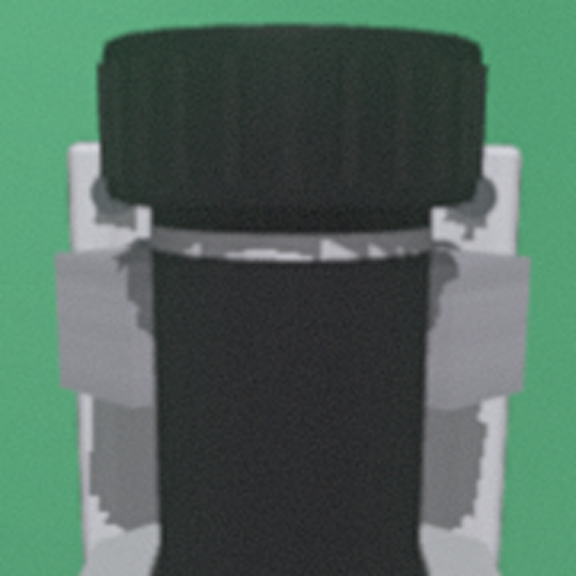

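```bash

python3 -m creep '[{"tx":0,"ty":0.0052,"tz":-0.0045,"turn":0.001,"fingers":25},{"tx":0,"ty":0.0052,"tz":-0.0045,"turn":0.0015,"fingers":25},{"tx":0,"ty":0.0052,"tz":-0.0045,"turn":0.0015,"fingers":25},{"tx":0,"ty":0.0052,"tz":-0.0045,"turn":0.0015,"fingers":25}]' >/dev/null
python3 - <<'E'
from h import *;from cell import monitor,optics
for i in range(3):
    step((535,19.7,43),-1.406,monitor.read_state())
    c=optics.camera("side")
E
```

```text
pos [534.4  20.2  42.7] yaw -1.409 F [ 0.1  1.5 11.6] M [ 0.12  0.12 -0.18] gap 39.1 t 17.45
tx ty tz [ 0.003 -0.002  0.002] turn -0.0011
pos [534.4  20.2  42.7] yaw -1.409 F [-0.2  1.6 11. ] M [ 0.17  0.14 -0.17] gap 39.0 t 17.5
tx ty tz [ 0.003 -0.002  0.002] turn -0.0011
pos [534.4  20.2  42.7] yaw -1.409 F [-0.4  0.2 10.1] M [ 0.11  0.14 -0.13] gap 38.8 t 17.55
tx ty tz [ 0.003 -0.002  0.002] turn -0.0011
```

```bash

python3 -m creep '[{"tx":0,"ty":0.0068,"tz":-0.0042,"turn":0.0006,"fingers":25},{"tx":0,"ty":0.0068,"tz":-0.0042,"turn":0.0006,"fingers":25},{"tx":0,"ty":0.0068,"tz":-0.0042,"turn":0.0006,"fingers":25},{"tx":0,"ty":0.0068,"tz":-0.0042,"turn":0.0006,"fingers":25},{"tx":0,"ty":0.0068,"tz":-0.0042,"turn":0.0006,"fingers":25}]' >/dev/null
python3 - <<'E'
from h import *;from cell import monitor,optics
for i in range(4):
    step((535,19.7,43),-1.406,monitor.read_state())
    c=optics.camera("side")
E
```

```text
pos [534.5  20.3  42.6] yaw -1.411 F [-2.4  1.6 14.2] M [ 0.14  0.53 -0.07] gap 39.3 t 18.1
tx ty tz [ 0.003 -0.002  0.002] turn -0.0016
pos [534.5  20.3  42.6] yaw -1.411 F [-2.6  2.2 14.9] M [ 0.14  0.56 -0.04] gap 38.9 t 18.15
tx ty tz [ 0.003 -0.002  0.002] turn -0.0016
pos [534.5  20.2  42.6] yaw -1.411 F [-2.   1.2 15.5] M [ 0.15  0.6  -0.09] gap 39.5 t 18.2
tx ty tz [ 0.003 -0.002  0.002] turn -0.0016
pos [534.5  20.2  42.6] yaw -1.411 F [-2.2  1.  14.8] M [ 0.13  0.59 -0.06] gap 39.4 t 18.25
tx ty tz [ 0.003 -0.002  0.002] turn -0.0017
```

```bash

python3 -m creep '[{"tx":0,"ty":0.0066,"tz":-0.006,"turn":0.0003,"fingers":25},{"tx":0,"ty":0.0066,"tz":-0.006,"turn":0.0003,"fingers":25},{"tx":0,"ty":0.0066,"tz":-0.006,"turn":0.0003,"fingers":25},{"tx":0,"ty":0.0066,"tz":-0.006,"turn":0.0003,"fingers":25},{"tx":0,"ty":0.0066,"tz":-0.006,"turn":0.0003,"fingers":25}]' >/dev/null
python3 look.py w14
python3 - <<'E'
from h import *;from cell import monitor,optics
for i in range(3):
    step((535,19.7,43),-1.406,monitor.read_state())
    c=optics.camera("side")
c,st=load('w14.pkl');crop(c,190,80,180,180,3.2,'pics/w14c.png')
t=optics.camera("top");cv2.imwrite('pics/top9.png',t["frame"][:,:,::-1])
E
```

```text
pos [534.5  20.2  42.6] yaw -1.412 F [ 0.1  1.6 13.3] M [ 0.25  0.06 -0.  ] gap 39.0 t 18.85
tx ty tz [ 0.003 -0.002  0.002] turn -0.0019
pos [534.5  20.2  42.6] yaw -1.412 F [ 0.4  1.5 14.1] M [ 0.26  0.05 -0.02] gap 39.1 t 18.9
tx ty tz [ 0.003 -0.002  0.002] turn -0.0019
pos [534.5  20.2  42.7] yaw -1.412 F [ 0.2  1.7 13. ] M [ 0.3   0.05 -0.02] gap 39.0 t 18.95
tx ty tz [ 0.003 -0.002  0.002] turn -0.0019
```

View pics/w14c.png

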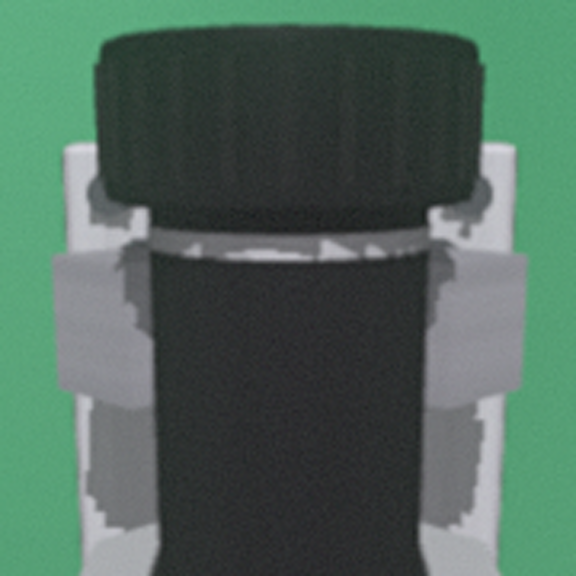

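View pics/top9.png

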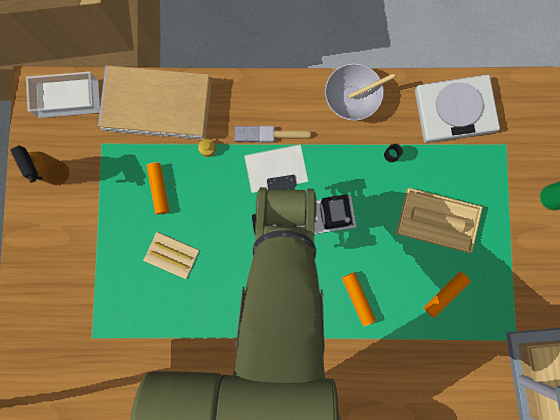

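```bash
python3 - <<'E'
from h import *
from scipy.optimize import least_squares
c,st=load('w14.pkl')
px=np.array([(526,256),(53,254),(520,390),(58,388),(515,145),(63,145)])/3.2+[190,80]-.3
def f(q):
    x0,y0,yaw=q;h=44.3
    M=np.array([(55,-38,h),(55,38,h),(33,-38,h),(33,38,h),(71.8,-42,12),(71.8,42,12)],float)
    return (proj(c,M@Ro.from_euler('z',yaw).as_matrix().T+[x0,y0,0],st)-px).ravel()
r=least_squares(f,[535,20,1.733]);print(r.x.round(3),r.fun.reshape(-1,2).round(1).tolist())
R=Ro.from_euler('z',r.x[2]).as_matrix()
for d in(-2,-1,0,1):
  print(d,((proj(c,np.array([(86+d,0,27),(64+d,27,0),(58.5+d,20,0)])@R.T+[*r.x[:2],60],st)-[190,80])*3.2).round(0).tolist())
E
```

```text
[535.958  19.928   1.727] [[0.9, -0.1], [-1.1, 0.2], [0.4, 0.2], [-0.5, 0.5], [1.2, -0.1], [-0.8, -0.5]]
-2 [[288.0, 42.0], [100.0, 216.0], [150.0, 255.0]]
-1 [[288.0, 33.0], [100.0, 209.0], [149.0, 248.0]]
0 [[288.0, 24.0], [99.0, 202.0], [149.0, 241.0]]
1 [[288.0, 15.0], [99.0, 195.0], [149.0, 234.0]]
```

Centring is within about 0.5 mm, the side force is about 0 and the push about 13–14 N. The bystanders have not moved. Handing in.

```bash
python3 -c "
from cell import manip,monitor
print(manip.sign_off());s=monitor.read_state();print(s['clock'],s['wrist_force'].round(1),s['finger_gap'])"
```

```text
the job is handed in; nothing more can be done
None
the job is handed in; nothing more can be done
```

I moved the wooden dummy rod into the tray, laid the lens in the V-cradle with its ring away from the camera, and handed in while still gripping and pressing it. The clock read about 19 s of the 61 s allowed.

- **Dummy rod:** It was lowered onto the tray floor until it touched, then released. A picture taken afterwards shows it lying along the tray, inside the walls.
- **Lens position:** Its centre is within about 0.5 mm of the cradle's centre, from the wrist camera, and its axis is within about 0.01 rad of the V. The overhead camera could not confirm this, because the arm hid the lens from it. The camera calibration is only good to about 2 mm, though it should affect lens and cradle alike.
- **Press:** The wrist force was 13–14 N down, so the V carries about 17 N with the lens's weight. The side force was about 0 after trimming, so both V sides were loaded about equally.
- **Uneven end to end:** A remaining moment of about 0.3 N m suggests the support under the ring end carries roughly 10 N and the other about 7 N. I could not tilt the tool to correct this.
- **Bystanders:** In the last overhead picture the paperweight, brush and upright tube stand where they started.

I could not check the second after handing in, because the state no longer reads.

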